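Unscrew and take off the sealed cap of a centrifuge bucket

TASK

The spin is over and the bucket has to be opened. Unscrew its cap anticlockwise until the thread runs free, without forcing it, lift it straight up over the tube inside without knocking the tube, and gently stand the cap rim down in the steel tray. Leave the tube in the bucket, and leave the two red-lidded jars and the carton where they are.

Things in the scene. Friction and masses are not known exactly. Their poses are not given: they have to be found in the camera images.
- bucket: Aluminium centrifuge bucket, 56 mm across, hung by two side pins along its y axis in a dark steel bench stand (base 110 x 160 x 10 mm; posts at y = +-58 mm, 72 mm high). Stand and bucket are fixed and cannot turn. Origin on the bucket's upright axis at bench height, z up. The closed cap stands on a shoulder 90 mm above the bench. Over 90 N between cap and bucket counts as forcing
- bucket_rim (a point): Centre of the bucket's mouth, 118 mm above the bench. The neck below it (53 mm over a three-start right-hand thread) lifts the cap 12 mm a turn anticlockwise seen from above, axial play 0.8 mm. About 1.6 turns (19 mm of rise) free the closed cap; up to 0.3 turn more does no harm. Let go part-way, the cap stays put. The tube stands in a central hole, 19 mm wide, floor 60 mm below the rim
- cap_mid (a point): Centre, half-way up, of the cap, 116 mm high, 0.12 kg, round; z up its axis; lower edge 58 mm below. A ribbed grey thread ring, 63 mm across and 30 mm high, open below; then a clear cone from 60 to 42 mm across, its top 26 mm above this point; then the knob. It is hollow: closed, the tube reaches 73 mm up into it, so it must rise about 75 mm straight up before going sideways
- cap_knob (a point): Centre of the cap's round ribbed grey grip knob, 34 mm in diameter and 32 mm high, on top of the cap for the fingers; this point is 16 mm below the cap's top and 100 mm above its lower edge. The round knob can be gripped at any yaw
- tube_mid (a point): Centre, half-way up, of the closed clear sample tube that stands loose in the bucket under the cap and stays there: 105 mm long, 16 mm in diameter, with a purple closure 19 mm in diameter over its top 22 mm; 22 g. Its foot is 58 mm above the bench and its top 163 mm, 45 mm above the bucket's rim. More than 20 N between cap and tube counts as a knock
- tray: Shallow stainless steel tray, fixed, 150 mm (x) x 190 mm (y) outside, 18 mm high, walls 4 mm, floor 4 mm thick. The origin is the centre of its underside on the bench. Empty. A cap that moves faster than 0.3 m/s within 15 mm of its floor counts as dropped
- rack: Orange rack block, fixed, 150 mm (x) x 54 mm (y) x 55 mm high, with two capped tubes standing in it, 105 mm above the bench at their tops. Origin: centre of its underside on the bench. Not needed for the job; keep clear of it
- jar_a_mid (a point): Centre of a loose specimen jar with a red lid, 48 mm in diameter, 65 mm high; leave alone
- jar_b_mid (a point): Centre of the other loose specimen jar with a red lid, 48 mm in diameter, 65 mm high; leave alone
- carton_mid (a point): Centre of a loose closed white carton, 70 x 150 x 35 mm (x, y, z); leave alone
Mind the look-alikes: they are no part of the job. Of the things shaped like the part that bears cap_mid, the grey one is meant. Of the things that look like the tray, take the one that is farthest to the robot's right at the start.

How it is judged (in metres and radians):
On the way:
1. the cap has come off the thread and stands more than 30 mm above its closed height, over the bucket (z of cap_mid in the frame of bucket above 0.178 m and horizontal distance between cap_mid and bucket below 0.02 m), for 0.05 s.
At the end, for the whole second after the job is handed in: The cap stands on its rim flat on the tray's floor (its centre within the tray's outline, no more than 4 mm above the seated height, upright within 0.08 rad), let go and at rest; the tube still stands in its hole in the bucket (z of cap_mid in the frame of tray below 0.066 m and x of cap_mid in the frame of tray between -0.075 and 0.075 m and y of cap_mid in the frame of tray between -0.095 and 0.095 m and angle between cap_mid's own z axis and vertical below 0.08 rad and linear speed of cap below 0.02 m/s and horizontal distance between tube_mid and bucket below 0.01 m and z of tube_mid in the frame of bucket below 0.118 m and angle between tube_mid's own z axis and vertical below 0.15 rad); the robot touches nothing.
It fails at once if the cap was forced: more than 90 N between the cap and the bucket (contact force between cap and bucket above 90 N).
It fails at once if the tube was knocked: more than 20 N between the cap and the tube, or the tube moved more than 15 mm (contact force between cap and tube above 20 N or distance of tube_mid from where it was at the start of the episode above 0.015 m).
It fails at once if a jar or the carton was moved by more than 30 mm (distance of any of jar_a_mid, jar_b_mid, carton_mid from where it was at the start of the episode above 0.03 m).
It fails at once if the cap was dropped or slammed into the tray: faster than 0.3 m/s within 15 mm of the tray's floor (z of cap_mid in the frame of tray below 0.077 m and horizontal distance between cap_mid and tray below 0.11 m and linear speed of cap above 0.3 m/s).
It also fails if it takes over 70 s, if anything falls off the work surface, if the arm or the gripper's body presses on something with over 40 N, if the wrist force passes 120 N, or if a joint passes its speed limit or range.

ROBOT

A 6-joint arm with a two-finger parallel gripper is mounted at the origin on the work surface. World frame = base frame: x ahead of the robot, y to its left, z up, the work surface at z = 0. Lengths are in mm, angles in rad, forces in N, time in s.
With the tool pointing down it reaches from about 350 to 775 mm from the base axis. Payload 7.3 kg.
Tool frame: the origin (TCP) lies between the finger pads; the fingertips stand 25 mm ahead of it and the grasp point (between the pads) lies 6 mm ahead of it; z points along the fingers, y is the line along which they close (so a half turn about z gives the same grasp; the last joint's range is limited). The gripper opens to 92 mm and grips with 3 to 60 N. Pads are 19 mm wide; open, the fingers measure 130 mm over their backs; the gripper's body (75 mm by 190 mm) begins 47 mm behind the grasp point.
Start: joints at [-1.377, 0.342, 1.524, -0, 1.275, -0.146], TCP at [175.004, -494.991, 251.741] pointing down, gripper open.
Joint ranges: [-2.53, 2.53], [-0.77, 2.02], [0.04, 2.7], [-1, 4.14], [0.28, 2.66], [-3.11, 3.11]. Speed limits (rad/s): [2.57, 2.57, 3.14, 3.14, 3.14, 3.14].

INTERFACE

Orientations are given as [roll, pitch, yaw] about the fixed x, y, z axes, in that order (R = Rz(yaw) Ry(pitch) Rx(roll)).
In Python, from plant import bot gives the robot as it stands.
- The arm moves only by the tool play_rows, never from a script. Its argument "commands" is a list of rows, each an object of numbers: "x", "y", "z": the shift along the tool's x, y, z in m; "twist": the turn about the tool's z in degrees. In form: [{"x": .., "y": .., "z": .., "twist": ..}, ...]. A call has exactly 8 rows; each row is the pose to reach, as a shift and turn from the pose commanded when the call began, along the tool's axes at that moment; what a row does not reach only later rows make up. A row lasts 1/10 s, in which the tool goes at most 50 mm and 8.59 degrees, less where a joint would pass 70% of its speed; a pose out of reach is approached as far as the arm can. A call with a gripper value outside its range is refused whole. "jaw" is the closure, from 0 (fully open) to 1 (shut), set as the call begins (left out, the last holds). The fingers move at their own pace and stop on an object; the grip force is fixed at half the most. Time passes only in rows, so rows that repeat a pose let the fingers close, or fill a call up. It gives the time, the measured TCP pose, the force, the opening and the grip force at its end, in the units of the state.
- bot.get_obs(): the state, without advancing time (a new reading comes with each control period).
- bot.capture(name): name is "side" or "top"; returns a dict with "pixels" (480x640x3 uint8, red, green, blue), "fx", "fy", "cx", "cy" (pixels), "eye" and "rotation" of the camera in the world. Camera axes: x right, y down, z forward; pixel columns grow to the right and rows downward; lengths in mm; the calibration is good to about 2 mm. A picture is of the moment at which its call begins. There is no depth.
- bot.close_job(): hands the job in; it is judged then, once.
The state is a dict: "time": time; "joint_positions": joint angles; "dq": joint speeds; "tau": joint torques, N m; "tool_pos": TCP position; "tcp_rot": TCP orientation; "contact_force": force on the tool from outside, world axes, zero at the start; "moment": the same for the moment, N m; "grip_width": finger opening in mm; "finger_force": force on a finger pad.
Only numpy, scipy, OpenCV 4.12 (cv2) and the standard library are available. Lean on these libraries where they do the work, as an engineer would, in place of code of your own. Each camera call takes 0.05 s, during which the arm holds its last target. There are 200 camera calls.

## Working session

There is one attempt and no reset: what is moved stays moved. The work goes in short steps, Python scripts to look and compute and a tool call to move; the robot and the scene stay as the last step left them, time stands still between calls to the robot, and variables do not carry over. Pictures are saved under pics/ and viewed, at most 10 in all, crops included, and the job is handed in when it is done.

Besides the shell and the picture viewer there is one more tool, called after ">>>" by a JSON object that holds its "api" and its "payload", one argument or row to a line. play_rows: Moves the arm, as the interface text tells. Its arguments: {"type":"object","properties":{"commands":{"type":"array"},"jaw":{"type":"number"}},"required":["commands"]}

```bash
mkdir -p pics; ls; python3 - <<'E'
from plant import bot
import cv2
for n in("side","top"):
    c=bot.capture(n); cv2.imwrite(f"pics/{n}0.png",c["pixels"][:,:,::-1])
    print(n,c["fx"],c["fy"],c["cx"],c["cy"],c["eye"],c["rotation"])
print(bot.get_obs())
E
```

```text
pics
side 433.1238631694901 433.1238631694901 319.26878533092355 234.53684485497988 [177.67338329 661.89192457 648.91642771] [-2.16205689  0.00348878 -2.65490238]
top 493.8345293128729 493.8345293128729 323.6822547244943 239.81049723640942 [453.17811297   7.7907659  995.73177735] [-3.05793896 -0.02521559 -1.57032748]
{'time': 0.1, 'joint_positions': array([-1.37700362e+00,  3.42656351e-01,  1.52489735e+00, -3.41025929e-05,
        1.27539853e+00, -1.45964018e-01]), 'dq': array([ 0.00108112, -0.00041443, -0.00302304, -0.00038821, -0.00117435,
        0.00153506]), 'tau': array([ 2.36469292e-03, -4.32005703e+01, -2.44693100e+01,  7.19768484e-02,
        5.27594984e-02, -3.11957137e-05]), 'tool_pos': array([ 174.92781455, -494.66146038,  251.12114649]), 'tcp_rot': array([-3.14024279e+00, -1.65480883e-04,  3.39766561e-01]), 'contact_force': array([ 0.48018448, -0.22090491,  0.32856988]), 'moment': array([ 0.00315357,  0.04522774, -0.04149901]), 'finger_force': 0.0, 'grip_width': 92.20632050960674}
```

View pics/side0.png

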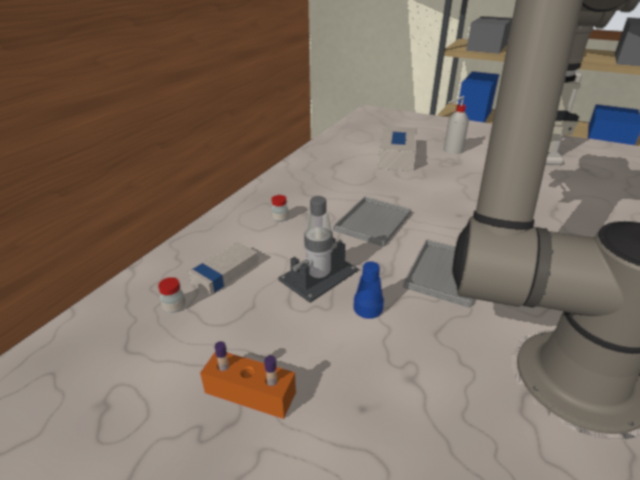

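View pics/top0.png

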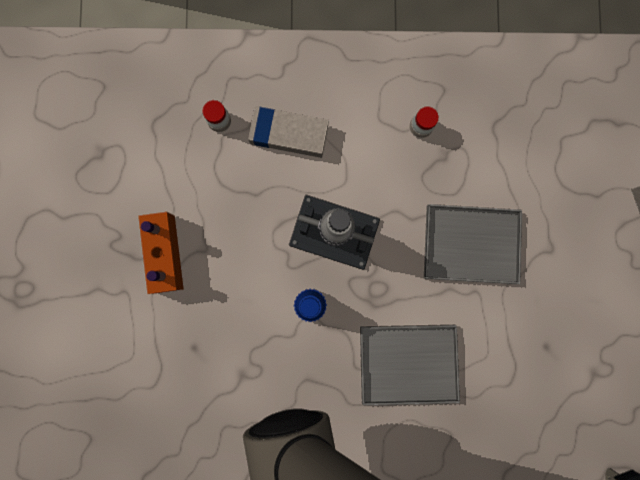

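Candidates for the cap are the grey one on the stand (top 340,220; side 318,205) and the loose blue one (top 310,305; side 370,290). Candidates for the tray are the one at top (473,245) and the one at top (410,365). I choose the grey cap and the tray at (473,245), since image right is −y, the robot's right. Next I'll measure, with one close crop to check.

```bash
cat > h.py <<'E'
import numpy as np, cv2
from scipy.spatial.transform import Rotation as Ro
from plant import bot
def RM(r): return Ro.from_euler('xyz',r).as_matrix()
def ray(c,u,v):
    d=RM(c["rotation"])@np.array([(u-c["cx"])/c["fx"],(v-c["cy"])/c["fy"],1.]); return np.array(c["eye"]),d
def onz(c,u,v,z):
    e,d=ray(c,u,v); return e+d*(z-e[2])/d[2]
def proj(c,p):
    q=RM(c["rotation"]).T@(np.array(p)-c["eye"]); return [c["fx"]*q[0]/q[2]+c["cx"],c["fy"]*q[1]/q[2]+c["cy"]]
def tri(c1,p1,c2,p2):
    e1,d1=ray(c1,*p1);e2,d2=ray(c2,*p2)
    s=np.linalg.lstsq(np.c_[d1,-d2],e2-e1,rcond=None)[0]
    a=e1+s[0]*d1;b=e2+s[1]*d2; return (a+b)/2,np.linalg.norm(a-b)
E
python3 - <<'E'
from h import *
t=bot.capture("top");s=bot.capture("side")
a=cv2.resize(t["pixels"][190:280,280:400],None,fx=5,fy=5,interpolation=3)[:, :400*1]
A=cv2.resize(t["pixels"][190:275,285:385],(400,340),interpolation=3)
B=cv2.resize(s["pixels"][190:300,270:370],(400,440),interpolation=3)
im=np.zeros((440,800,3),np.uint8);im[:340,:400]=A;im[:,400:]=B
cv2.imwrite("pics/crop1.png",im[:,:,::-1])
# stand base dark mask, trays
hsv=cv2.cvtColor(t["pixels"],cv2.COLOR_RGB2HSV)
print("tray corners",[onz(t,u,v,18).round() for u,v in((427,205),(521,208),(519,286),(424,278))], [onz(t,u,v,18)[:2].round() for u,v in((361,326),(457,325))])
print("base corners",[onz(t,u,v,10)[:2].round() for u,v in((306,195),(383,219),(367,270),(290,246))])
print("knob z206",onz(t,340,219,206)); print("tri",tri(t,(340,221),s,(318,206)))
print("blue",onz(t,310,304,116)); 
E
```

```text
tray corners [array([ 606., -225.,   18.]), array([ 601., -415.,   18.]), array([ 444., -406.,   18.]), array([ 460., -216.,   18.])] [array([366., -90.]), array([ 367., -280.])]
base corners [array([626.,  19.]), array([ 578., -137.]), array([ 476., -104.]), array([523.,  50.])]
knob z206 [553.16656313 -38.39843226 206.        ]
tri (array([552.75073121, -39.1741113 , 187.82591457]), np.float64(1.3267582945149539))
blue [413.04564178   9.77870577 116.        ]
```

View pics/crop1.png

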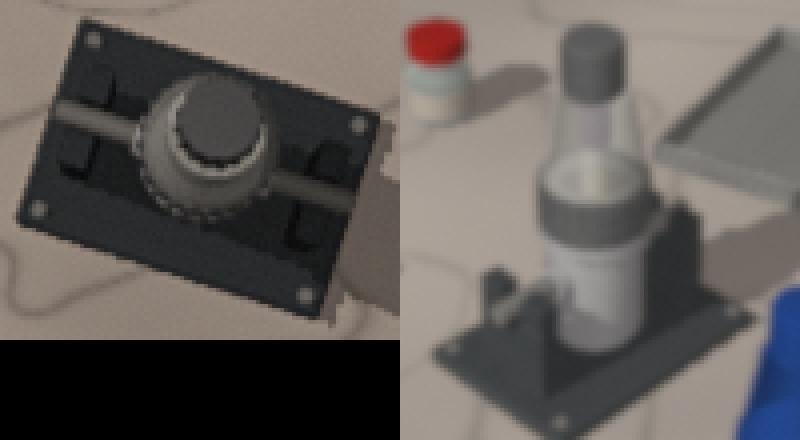

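The crop confirms the grey cap is on the bucket in its stand, with the knob top at top-view pixel (339.8,218.3) and the knob centre at side-view pixel (318,205.5). The knob axis is at about (552.5, −39.5) and the tray centre at about (528, −315). Moving now.

>>> {"api": "play_rows", "payload": {
  "commands": [
    {"x":0.02,"y":-0.012,"z":-0.01,"twist":0},
    {"x":0.055,"y":-0.033,"z":-0.02,"twist":0},
    {"x":0.095,"y":-0.057,"z":-0.03,"twist":0},
    {"x":0.135,"y":-0.081,"z":-0.03,"twist":0},
    {"x":0.175,"y":-0.105,"z":-0.03,"twist":0},
    {"x":0.215,"y":-0.129,"z":-0.03,"twist":0},
    {"x":0.255,"y":-0.153,"z":-0.03,"twist":0},
    {"x":0.295,"y":-0.177,"z":-0.03,"twist":0}
  ],
  "jaw": 0
}}

```text
time: 1.0
tool_pos: [395.0, -228.1, 281.8]
tcp_rot: [3.141, -0.0, 0.34]
contact_force: [1.4, -1.5, 0.1]
grip_width: 92.2
finger_force: 0.0
```

>>> {"api": "play_rows", "payload": {
  "commands": [
    {"x":0.04,"y":-0.024,"z":0,"twist":5},
    {"x":0.08,"y":-0.048,"z":0,"twist":12},
    {"x":0.12,"y":-0.072,"z":0,"twist":19},
    {"x":0.155,"y":-0.093,"z":0,"twist":26},
    {"x":0.185,"y":-0.11,"z":0,"twist":33},
    {"x":0.2,"y":-0.12,"z":0,"twist":40},
    {"x":0.21,"y":-0.126,"z":0,"twist":47},
    {"x":0.213,"y":-0.127,"z":0,"twist":54}
  ]
}}

```text
time: 1.8
tool_pos: [553.2, -37.7, 281.2]
tcp_rot: [3.142, 0.001, -0.606]
contact_force: [-1.3, 0.2, -0.5]
grip_width: 91.8
finger_force: 0.0
```

```bash
cat >> h.py <<'E'
def shift(target):
    o=bot.get_obs(); R=RM(o["tcp_rot"]); print("t",round(o["time"],2),"pos",o["tool_pos"].round(1),"rot",o["tcp_rot"].round(3),"q",o["joint_positions"].round(2),"F",o["contact_force"].round(1),"M",o["moment"].round(2),"w",round(o["grip_width"],1),"g",round(o["finger_force"],1))
    print("tool shift mm",(R.T@(np.array(target)-o["tool_pos"])).round(1))
E
python3 -c "
from h import *
shift([552.5,-39.5,240])"
```

```text
t 1.8 pos [553.2 -37.7 281.2] rot [ 3.142e+00  1.000e-03 -6.060e-01] q [-0.21  0.38  1.39  0.    1.38  1.97] F [-1.3  0.2 -0.5] M [ 0.05  0.03 -0.04] w 91.8 g 0.0
tool shift mm [ 0.5  1.9 41.2]
```

>>> {"api": "play_rows", "payload": {
  "commands": [
    {"x":0.0005,"y":0.002,"z":0.005,"twist":7},
    {"x":0.0005,"y":0.002,"z":0.01,"twist":14},
    {"x":0.0005,"y":0.002,"z":0.015,"twist":21},
    {"x":0.0005,"y":0.002,"z":0.02,"twist":28},
    {"x":0.0005,"y":0.002,"z":0.025,"twist":35},
    {"x":0.0005,"y":0.002,"z":0.03,"twist":42},
    {"x":0.0005,"y":0.002,"z":0.035,"twist":48},
    {"x":0.0005,"y":0.002,"z":0.035,"twist":53}
  ]
}}

```text
time: 2.6
tool_pos: [551.5, -40.9, 245.7]
tcp_rot: [3.14, 0.0, -1.532]
contact_force: [-0.2, 0.3, 0.1]
grip_width: 91.6
finger_force: 0.0
```

```bash
python3 -c "
from h import *
shift([552.5,-39.5,203])
s=bot.capture('side')
cv2.imwrite('pics/s2.png',cv2.resize(s['pixels'][110:310,220:440],(660,600),interpolation=3)[:,:,::-1])
print(proj(s,[552.5,-39.5,206]),proj(s,[552.5,-39.5,190]))"
```

```text
t 2.6 pos [551.5 -40.9 245.7] rot [ 3.14   0.    -1.532] q [-0.21  0.4   1.45 -0.    1.29  2.89] F [-0.2  0.3  0.1] M [ 0.14 -0.   -0.02] w 91.6 g 0.0
tool shift mm [-1.3 -1.2 42.7]
[np.float64(318.4497126570225), np.float64(198.4650491680478)] [np.float64(318.4840793285713), np.float64(205.09692280650881)]
```

View pics/s2.png

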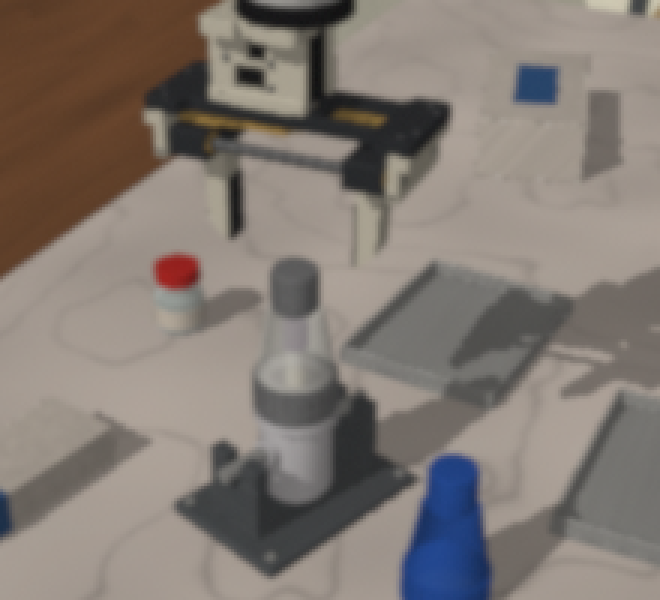

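The open fingers stand evenly on either side of the knob (crop columns 225 and 372, knob 295). Descending and closing.

>>> {"api": "play_rows", "payload": {
  "commands": [
    {"x":-0.001,"y":-0.001,"z":0.006,"twist":0},
    {"x":-0.001,"y":-0.001,"z":0.014,"twist":0},
    {"x":-0.001,"y":-0.001,"z":0.022,"twist":0},
    {"x":-0.001,"y":-0.001,"z":0.03,"twist":0},
    {"x":-0.001,"y":-0.001,"z":0.036,"twist":0},
    {"x":-0.001,"y":-0.001,"z":0.04,"twist":0},
    {"x":-0.001,"y":-0.001,"z":0.042,"twist":0},
    {"x":-0.001,"y":-0.001,"z":0.042,"twist":0}
  ]
}}

```text
time: 3.45
tool_pos: [552.8, -39.9, 204.5]
tcp_rot: [3.141, -0.0, -1.528]
contact_force: [0.4, -0.7, -0.7]
grip_width: 91.7
finger_force: 0.0
```

```bash
python3 -c "
from h import *
shift([552.5,-39.5,203])"
```

```text
t 3.45 pos [552.8 -39.9 204.5] rot [ 3.141 -0.    -1.528] q [-0.21  0.44  1.52 -0.    1.19  2.89] F [ 0.4 -0.7 -0.7] M [ 0.16 -0.04 -0.03] w 91.7 g 0.0
tool shift mm [-0.5  0.3  1.5]
```

>>> {"api": "play_rows", "payload": {
  "commands": [
    {"x":0,"y":0,"z":0,"twist":0},
    {"x":0,"y":0,"z":0,"twist":0},
    {"x":0,"y":0,"z":0,"twist":0},
    {"x":0,"y":0,"z":0,"twist":0},
    {"x":0,"y":0,"z":0,"twist":0},
    {"x":0,"y":0,"z":0,"twist":0},
    {"x":0,"y":0,"z":0,"twist":0},
    {"x":0,"y":0,"z":0,"twist":0}
  ],
  "jaw": 1
}}

```text
time: 4.25
tool_pos: [552.8, -39.9, 204.7]
tcp_rot: [3.141, -0.0, -1.528]
contact_force: [-1.3, -0.1, -1.2]
grip_width: 33.4
finger_force: 30.0
```

```bash
python3 -c "
from h import *
shift([552.5,-39.5,203])"
```

```text
t 4.25 pos [552.8 -39.9 204.7] rot [ 3.141 -0.    -1.528] q [-0.21  0.44  1.51 -0.    1.19  2.89] F [-1.3 -0.1 -1.2] M [ 0.11 -0.07 -0.  ] w 33.4 g 30.0
tool shift mm [-0.5  0.3  1.7]
```

>>> {"api": "play_rows", "payload": {
  "commands": [
    {"x":0,"y":0,"z":-0.0002,"twist":-5},
    {"x":0,"y":0,"z":-0.0004,"twist":-12},
    {"x":0,"y":0,"z":-0.0007,"twist":-20},
    {"x":0,"y":0,"z":-0.0009,"twist":-28},
    {"x":0,"y":0,"z":-0.0012,"twist":-36},
    {"x":0,"y":0,"z":-0.0015,"twist":-44},
    {"x":0,"y":0,"z":-0.0017,"twist":-52},
    {"x":0,"y":0,"z":-0.002,"twist":-60}
  ]
}}

```text
time: 5.05
tool_pos: [553.3, -39.6, 206.6]
tcp_rot: [-3.14, -0.001, -0.475]
contact_force: [1.9, 1.5, -1.4]
grip_width: 33.6
finger_force: 30.0
```

```bash
python3 -c "
from h import *
shift([552.5,-39.5,203])"
```

```text
t 5.05 pos [553.3 -39.6 206.6] rot [-3.14e+00 -1.00e-03 -4.75e-01] q [-0.21  0.43  1.51  0.    1.19  1.84] F [ 1.9  1.5 -1.4] M [ 0.51 -0.46 -0.  ] w 33.6 g 30.0
tool shift mm [-0.7  0.3  3.6]
```

>>> {"api": "play_rows", "payload": {
  "commands": [
    {"x":0,"y":0,"z":-0.0002,"twist":-7},
    {"x":0,"y":0,"z":-0.0005,"twist":-15},
    {"x":0,"y":0,"z":-0.0008,"twist":-23},
    {"x":0,"y":0,"z":-0.001,"twist":-31},
    {"x":0,"y":0,"z":-0.0013,"twist":-39},
    {"x":0,"y":0,"z":-0.0015,"twist":-46},
    {"x":0,"y":0,"z":-0.0018,"twist":-53},
    {"x":0,"y":0,"z":-0.002,"twist":-60}
  ]
}}

```text
time: 5.85
tool_pos: [552.8, -38.7, 208.4]
tcp_rot: [-3.139, -0.001, 0.572]
contact_force: [-0.4, 4.2, -2.1]
grip_width: 33.0
finger_force: 30.0
```

>>> {"api": "play_rows", "payload": {
  "commands": [
    {"x":0,"y":0,"z":-0.0002,"twist":-7},
    {"x":0,"y":0,"z":-0.0005,"twist":-15},
    {"x":0,"y":0,"z":-0.0008,"twist":-23},
    {"x":0,"y":0,"z":-0.001,"twist":-31},
    {"x":0,"y":0,"z":-0.0013,"twist":-39},
    {"x":0,"y":0,"z":-0.0015,"twist":-46},
    {"x":0,"y":0,"z":-0.0018,"twist":-53},
    {"x":0,"y":0,"z":-0.002,"twist":-60}
  ]
}}

```text
time: 6.65
tool_pos: [552.3, -38.8, 210.2]
tcp_rot: [-3.14, -0.002, 1.619]
contact_force: [-0.5, 3.6, -0.6]
grip_width: 33.2
finger_force: 30.0
```

```bash
python3 -c "
from h import *
shift([552.5,-39.5,203])
s=bot.capture('side')
cv2.imwrite('pics/s3.png',cv2.resize(s['pixels'][160:280,270:370],(500,600),interpolation=3)[:,:,::-1])"
```

```text
t 6.65 pos [552.3 -38.8 210.2] rot [-3.140e+00 -2.000e-03  1.619e+00] q [-0.21  0.43  1.51  0.    1.21 -0.26] F [-0.5  3.6 -0.6] M [0.87 0.06 0.01] w 33.2 g 30.0
tool shift mm [-0.8  0.2  7.2]
```

View pics/s3.png

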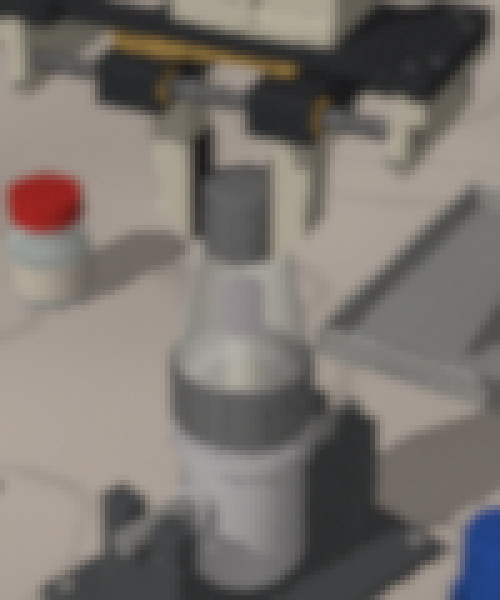

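The knob sits between the pads (crop 237,210) and the ring's lower edge has risen about 2.5 px, so the cap is rising with the tool at low force. Continuing.

>>> {"api": "play_rows", "payload": {
  "commands": [
    {"x":0,"y":0,"z":-0.0002,"twist":-7},
    {"x":0,"y":0,"z":-0.0005,"twist":-15},
    {"x":0,"y":0,"z":-0.0008,"twist":-23},
    {"x":0,"y":0,"z":-0.001,"twist":-31},
    {"x":0,"y":0,"z":-0.0013,"twist":-39},
    {"x":0,"y":0,"z":-0.0015,"twist":-46},
    {"x":0,"y":0,"z":-0.0018,"twist":-53},
    {"x":0,"y":0,"z":-0.002,"twist":-60}
  ]
}}

```text
time: 7.5
tool_pos: [552.2, -39.2, 212.2]
tcp_rot: [3.141, -0.002, 2.664]
contact_force: [-1.3, 3.2, -1.0]
grip_width: 33.4
finger_force: 30.0
```

>>> {"api": "play_rows", "payload": {
  "commands": [
    {"x":0,"y":0,"z":-0.0002,"twist":-7},
    {"x":0,"y":0,"z":-0.0005,"twist":-15},
    {"x":0,"y":0,"z":-0.0008,"twist":-23},
    {"x":0,"y":0,"z":-0.001,"twist":-31},
    {"x":0,"y":0,"z":-0.0013,"twist":-39},
    {"x":0,"y":0,"z":-0.0015,"twist":-46},
    {"x":0,"y":0,"z":-0.0018,"twist":-53},
    {"x":0,"y":0,"z":-0.002,"twist":-60}
  ]
}}

```text
time: 8.3
tool_pos: [552.3, -39.7, 214.2]
tcp_rot: [3.14, -0.001, -2.572]
contact_force: [-1.5, 0.8, -0.8]
grip_width: 33.2
finger_force: 30.0
```

```bash
python3 -c "
from h import *
shift([552.8,-39.7,213])"
```

```text
t 8.3 pos [552.3 -39.7 214.2] rot [ 3.140e+00 -1.000e-03 -2.572e+00] q [-0.21  0.43  1.5   0.    1.22 -2.35] F [-1.5  0.8 -0.8] M [0.42 0.17 0.01] w 33.2 g 30.0
tool shift mm [-0.4 -0.3  1.2]
```

>>> {"api": "play_rows", "payload": {
  "commands": [
    {"x":0,"y":0,"z":0,"twist":0},
    {"x":0,"y":0,"z":0,"twist":0},
    {"x":0,"y":0,"z":0,"twist":0},
    {"x":0,"y":0,"z":0,"twist":0},
    {"x":0,"y":0,"z":0,"twist":6},
    {"x":0,"y":0,"z":0,"twist":14},
    {"x":0,"y":0,"z":0,"twist":22},
    {"x":0,"y":0,"z":0,"twist":30}
  ],
  "jaw": 0.4
}}

```text
time: 9.1
tool_pos: [553.0, -40.0, 214.8]
tcp_rot: [-3.141, 0.0, -3.106]
contact_force: [-0.1, 0.1, -0.5]
grip_width: 55.2
finger_force: 0.0
```

>>> {"api": "play_rows", "payload": {
  "commands": [
    {"x":0,"y":0,"z":0,"twist":8},
    {"x":0,"y":0,"z":0,"twist":16},
    {"x":0,"y":0,"z":0,"twist":25},
    {"x":0,"y":0,"z":0,"twist":33},
    {"x":0,"y":0,"z":0,"twist":42},
    {"x":0,"y":0,"z":0,"twist":50},
    {"x":0,"y":0,"z":0,"twist":58},
    {"x":0,"y":0,"z":0,"twist":67}
  ]
}}

```text
time: 9.9
tool_pos: [553.0, -40.0, 214.8]
tcp_rot: [3.141, 0.0, 2.015]
contact_force: [-1.4, -0.2, 0.2]
grip_width: 54.7
finger_force: 0.0
```

>>> {"api": "play_rows", "payload": {
  "commands": [
    {"x":0,"y":0,"z":0,"twist":8},
    {"x":0,"y":0,"z":0,"twist":16},
    {"x":0,"y":0,"z":0,"twist":25},
    {"x":0,"y":0,"z":0,"twist":33},
    {"x":0,"y":0,"z":0,"twist":42},
    {"x":0,"y":0,"z":0,"twist":50},
    {"x":0,"y":0,"z":0,"twist":58},
    {"x":0,"y":0,"z":0,"twist":67}
  ]
}}

```text
time: 10.7
tool_pos: [553.0, -40.0, 214.8]
tcp_rot: [3.141, -0.0, 0.853]
contact_force: [0.6, -0.2, -0.1]
grip_width: 55.0
finger_force: 0.0
```

>>> {"api": "play_rows", "payload": {
  "commands": [
    {"x":0,"y":0,"z":0,"twist":8},
    {"x":0,"y":0,"z":0,"twist":16},
    {"x":0,"y":0,"z":0,"twist":25},
    {"x":0,"y":0,"z":0,"twist":33},
    {"x":0,"y":0,"z":0,"twist":42},
    {"x":0,"y":0,"z":0,"twist":50},
    {"x":0,"y":0,"z":0,"twist":58},
    {"x":0,"y":0,"z":0,"twist":67}
  ]
}}

```text
time: 11.5
tool_pos: [553.0, -40.0, 214.8]
tcp_rot: [3.141, -0.0, -0.309]
contact_force: [0.4, 0.7, -0.9]
grip_width: 55.1
finger_force: 0.0
```

>>> {"api": "play_rows", "payload": {
  "commands": [
    {"x":0,"y":0,"z":0,"twist":8},
    {"x":0,"y":0,"z":0,"twist":16},
    {"x":0,"y":0,"z":0,"twist":25},
    {"x":0,"y":0,"z":0,"twist":33},
    {"x":0,"y":0,"z":0,"twist":42},
    {"x":0,"y":0,"z":0,"twist":50},
    {"x":0,"y":0,"z":0,"twist":59},
    {"x":0,"y":0,"z":0,"twist":67}
  ]
}}

```text
time: 12.3
tool_pos: [553.0, -40.0, 214.8]
tcp_rot: [-3.141, -0.0, -1.479]
contact_force: [0.5, -0.3, 0.5]
grip_width: 55.1
finger_force: 0.0
```

```bash
python3 -c "
from h import *
shift([552.6,-39.7,214.5])
s=bot.capture('side')
cv2.imwrite('pics/s4.png',cv2.resize(s['pixels'][160:280,270:370],(500,600),interpolation=3)[:,:,::-1])"
```

```text
t 12.3 pos [553.  -40.  214.8] rot [-3.141 -0.    -1.479] q [-0.21  0.43  1.5  -0.    1.21  2.84] F [ 0.5 -0.3  0.5] M [ 0.13  0.01 -0.01] w 55.1 g 0.0
tool shift mm [-0.4  0.3  0.3]
```

View pics/s4.png

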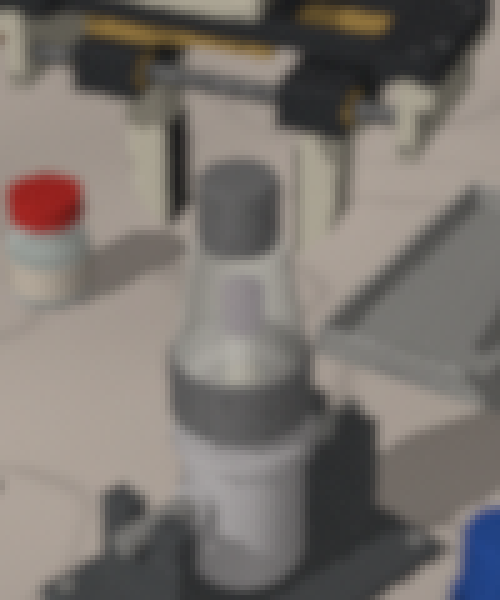

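The cap has risen about 4 px, or 10 mm, and stays put between the open fingers (knob at crop 240,205). Re-gripping for the second stroke.

>>> {"api": "play_rows", "payload": {
  "commands": [
    {"x":0,"y":0,"z":0,"twist":0},
    {"x":0,"y":0,"z":0,"twist":0},
    {"x":0,"y":0,"z":0,"twist":0},
    {"x":0,"y":0,"z":0,"twist":0},
    {"x":0,"y":0,"z":0,"twist":0},
    {"x":0,"y":0,"z":0,"twist":0},
    {"x":0,"y":0,"z":0,"twist":0},
    {"x":0,"y":0,"z":0,"twist":0}
  ],
  "jaw": 1
}}

```text
time: 13.15
tool_pos: [552.9, -40.0, 214.7]
tcp_rot: [3.142, -0.0, -1.471]
contact_force: [0.3, 0.5, 0.5]
grip_width: 33.4
finger_force: 30.0
```

>>> {"api": "play_rows", "payload": {
  "commands": [
    {"x":0,"y":0,"z":-0.0002,"twist":-7},
    {"x":0,"y":0,"z":-0.0005,"twist":-15},
    {"x":0,"y":0,"z":-0.0008,"twist":-23},
    {"x":0,"y":0,"z":-0.001,"twist":-31},
    {"x":0,"y":0,"z":-0.0013,"twist":-39},
    {"x":0,"y":0,"z":-0.0015,"twist":-46},
    {"x":0,"y":0,"z":-0.0018,"twist":-53},
    {"x":0,"y":0,"z":-0.002,"twist":-60}
  ]
}}

```text
time: 13.95
tool_pos: [553.1, -39.8, 216.8]
tcp_rot: [-3.141, -0.001, -0.419]
contact_force: [1.2, 0.4, -0.4]
grip_width: 33.3
finger_force: 30.0
```

>>> {"api": "play_rows", "payload": {
  "commands": [
    {"x":0,"y":0,"z":-0.0002,"twist":-7},
    {"x":0,"y":0,"z":-0.0005,"twist":-15},
    {"x":0,"y":0,"z":-0.0008,"twist":-23},
    {"x":0,"y":0,"z":-0.001,"twist":-31},
    {"x":0,"y":0,"z":-0.0013,"twist":-39},
    {"x":0,"y":0,"z":-0.0015,"twist":-46},
    {"x":0,"y":0,"z":-0.0018,"twist":-53},
    {"x":0,"y":0,"z":-0.002,"twist":-60}
  ]
}}

```text
time: 14.75
tool_pos: [552.9, -39.0, 218.7]
tcp_rot: [-3.14, -0.001, 0.628]
contact_force: [0.4, 2.4, -0.9]
grip_width: 33.5
finger_force: 30.0
```

>>> {"api": "play_rows", "payload": {
  "commands": [
    {"x":0,"y":0,"z":-0.0002,"twist":-7},
    {"x":0,"y":0,"z":-0.0005,"twist":-15},
    {"x":0,"y":0,"z":-0.0008,"twist":-23},
    {"x":0,"y":0,"z":-0.001,"twist":-31},
    {"x":0,"y":0,"z":-0.0013,"twist":-39},
    {"x":0,"y":0,"z":-0.0015,"twist":-46},
    {"x":0,"y":0,"z":-0.0018,"twist":-53},
    {"x":0,"y":0,"z":-0.002,"twist":-60}
  ]
}}

```text
time: 15.55
tool_pos: [552.5, -39.1, 220.5]
tcp_rot: [-3.141, -0.002, 1.675]
contact_force: [-0.8, 2.6, -0.4]
grip_width: 33.2
finger_force: 30.0
```

>>> {"api": "play_rows", "payload": {
  "commands": [
    {"x":0,"y":0,"z":-0.0002,"twist":-7},
    {"x":0,"y":0,"z":-0.0005,"twist":-15},
    {"x":0,"y":0,"z":-0.0008,"twist":-23},
    {"x":0,"y":0,"z":-0.001,"twist":-31},
    {"x":0,"y":0,"z":-0.0013,"twist":-39},
    {"x":0,"y":0,"z":-0.0015,"twist":-46},
    {"x":0,"y":0,"z":-0.0018,"twist":-53},
    {"x":0,"y":0,"z":-0.002,"twist":-60}
  ]
}}

```text
time: 16.35
tool_pos: [552.4, -39.1, 222.5]
tcp_rot: [3.141, -0.002, 2.722]
contact_force: [-0.7, 3.4, 1.2]
grip_width: 33.5
finger_force: 30.0
```

>>> {"api": "play_rows", "payload": {
  "commands": [
    {"x":0,"y":0,"z":-0.0002,"twist":-7},
    {"x":0,"y":0,"z":-0.0005,"twist":-15},
    {"x":0,"y":0,"z":-0.0008,"twist":-23},
    {"x":0,"y":0,"z":-0.001,"twist":-31},
    {"x":0,"y":0,"z":-0.0013,"twist":-39},
    {"x":0,"y":0,"z":-0.0015,"twist":-46},
    {"x":0,"y":0,"z":-0.0018,"twist":-53},
    {"x":0,"y":0,"z":-0.002,"twist":-60}
  ]
}}

```text
time: 17.15
tool_pos: [552.3, -39.3, 224.6]
tcp_rot: [3.14, -0.001, -2.514]
contact_force: [-1.8, 1.1, 0.9]
grip_width: 33.1
finger_force: 30.0
```

>>> {"api": "play_rows", "payload": {
  "commands": [
    {"x":0,"y":0,"z":-0.0002,"twist":-6},
    {"x":0,"y":0,"z":-0.0004,"twist":-12},
    {"x":0,"y":0,"z":-0.0006,"twist":-18},
    {"x":0,"y":0,"z":-0.0008,"twist":-24},
    {"x":0,"y":0,"z":-0.001,"twist":-30},
    {"x":0,"y":0,"z":-0.0013,"twist":-30},
    {"x":0,"y":0,"z":-0.0016,"twist":-30},
    {"x":0,"y":0,"z":-0.002,"twist":-30}
  ]
}}

```text
time: 17.95
tool_pos: [552.6, -39.9, 226.3]
tcp_rot: [3.141, -0.0, -1.997]
contact_force: [-0.5, 0.7, -2.4]
grip_width: 33.5
finger_force: 30.0
```

```bash
python3 -c "
from h import *
shift([552.8,-39.8,300])"
```

```text
t 17.95 pos [552.6 -39.9 226.3] rot [ 3.141 -0.    -1.997] q [-0.21  0.42  1.48 -0.    1.24 -2.93] F [-0.5  0.7 -2.4] M [ 0.23  0.24 -0.04] w 33.5 g 30.0
tool shift mm [ -0.2  -0.1 -73.7]
```

>>> {"api": "play_rows", "payload": {
  "commands": [
    {"x":0,"y":0,"z":-0.0005,"twist":0},
    {"x":0,"y":0,"z":-0.001,"twist":0},
    {"x":0,"y":0,"z":-0.0015,"twist":0},
    {"x":0,"y":0,"z":-0.002,"twist":0},
    {"x":0,"y":0,"z":-0.0025,"twist":0},
    {"x":0,"y":0,"z":-0.003,"twist":0},
    {"x":0,"y":0,"z":-0.0035,"twist":0},
    {"x":0,"y":0,"z":-0.004,"twist":0}
  ]
}}

```text
time: 18.75
tool_pos: [553.0, -40.1, 230.9]
tcp_rot: [-3.141, -0.0, -1.995]
contact_force: [-1.7, -0.1, -2.2]
grip_width: 33.5
finger_force: 30.0
```

The thread is free. Lifting straight up.

>>> {"api": "play_rows", "payload": {
  "commands": [
    {"x":0,"y":0,"z":-0.003,"twist":0},
    {"x":0,"y":0,"z":-0.007,"twist":0},
    {"x":0,"y":0,"z":-0.012,"twist":0},
    {"x":0,"y":0,"z":-0.018,"twist":0},
    {"x":0,"y":0,"z":-0.024,"twist":0},
    {"x":0,"y":0,"z":-0.03,"twist":0},
    {"x":0,"y":0,"z":-0.036,"twist":0},
    {"x":0,"y":0,"z":-0.042,"twist":0}
  ]
}}

```text
time: 19.55
tool_pos: [552.9, -39.9, 273.3]
tcp_rot: [-3.141, -0.0, -1.995]
contact_force: [0.2, -0.0, -0.8]
grip_width: 33.1
finger_force: 30.0
```

>>> {"api": "play_rows", "payload": {
  "commands": [
    {"x":0,"y":0,"z":-0.006,"twist":0},
    {"x":0,"y":0,"z":-0.012,"twist":0},
    {"x":0,"y":0,"z":-0.018,"twist":0},
    {"x":0,"y":0,"z":-0.024,"twist":0},
    {"x":0,"y":0,"z":-0.03,"twist":0},
    {"x":0,"y":0,"z":-0.034,"twist":0},
    {"x":0,"y":0,"z":-0.036,"twist":0},
    {"x":0,"y":0,"z":-0.036,"twist":0}
  ]
}}

```text
time: 20.35
tool_pos: [552.9, -39.9, 308.9]
tcp_rot: [-3.141, 0.0, -1.995]
contact_force: [-0.4, 0.2, -0.9]
grip_width: 33.4
finger_force: 30.0
```

```bash
python3 -c "
from h import *
shift([528,-315,305])
s=bot.capture('side')
cv2.imwrite('pics/s5.png',cv2.resize(s['pixels'][120:280,250:410],(600,600),interpolation=3)[:,:,::-1])"
```

```text
t 20.35 pos [552.9 -39.9 308.9] rot [-3.141  0.    -1.995] q [-0.21  0.36  1.34 -0.    1.44 -2.93] F [-0.4  0.2 -0.9] M [ 0.16 -0.1   0.  ] w 33.4 g 30.0
tool shift mm [260.9 -90.5   4. ]
```

View pics/s5.png

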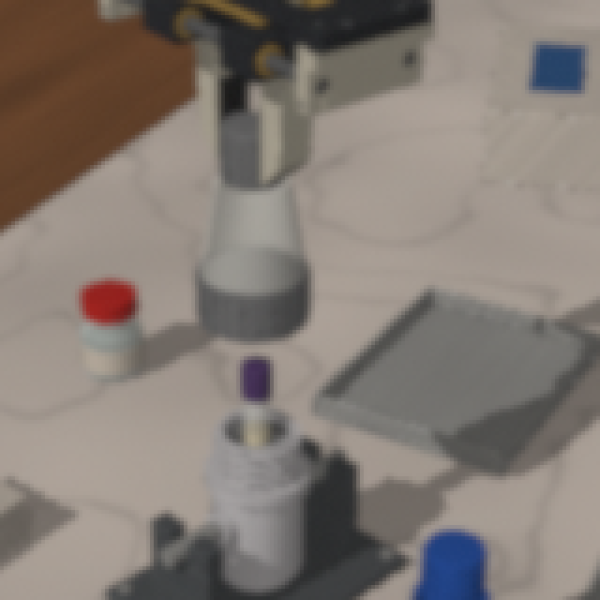

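The cap hangs clear above the tube (cap rim at crop 255,335, purple closure at 257,358) and the tube is upright. Carrying it to the tray, twisting to keep the last joint in range.

>>> {"api": "play_rows", "payload": {
  "commands": [
    {"x":0.019,"y":-0.007,"z":0,"twist":7},
    {"x":0.047,"y":-0.016,"z":0,"twist":14},
    {"x":0.081,"y":-0.028,"z":0,"twist":21},
    {"x":0.115,"y":-0.04,"z":0,"twist":28},
    {"x":0.15,"y":-0.052,"z":0,"twist":35},
    {"x":0.184,"y":-0.064,"z":0,"twist":42},
    {"x":0.214,"y":-0.074,"z":0,"twist":49},
    {"x":0.235,"y":-0.082,"z":0,"twist":56}
  ]
}}

```text
time: 21.2
tool_pos: [530.2, -290.0, 308.1]
tcp_rot: [3.141, -0.001, -2.979]
contact_force: [0.8, 0.5, -1.0]
grip_width: 33.1
finger_force: 30.0
```

```bash
python3 -c "
from h import *
shift([528,-315,180])"
```

```text
t 21.2 pos [ 530.2 -290.   308.1] rot [ 3.141e+00 -1.000e-03 -2.979e+00] q [-0.63  0.46  1.19 -0.    1.5  -2.36] F [ 0.8  0.5 -1. ] M [ 0.12 -0.15 -0.  ] w 33.1 g 30.0
tool shift mm [  6.1 -24.3 128.1]
```

>>> {"api": "play_rows", "payload": {
  "commands": [
    {"x":0.003,"y":-0.012,"z":0.004,"twist":0},
    {"x":0.006,"y":-0.022,"z":0.016,"twist":0},
    {"x":0.006,"y":-0.024,"z":0.036,"twist":0},
    {"x":0.006,"y":-0.024,"z":0.056,"twist":0},
    {"x":0.006,"y":-0.024,"z":0.076,"twist":0},
    {"x":0.006,"y":-0.024,"z":0.096,"twist":0},
    {"x":0.006,"y":-0.024,"z":0.114,"twist":0},
    {"x":0.006,"y":-0.024,"z":0.128,"twist":0}
  ]
}}

```text
time: 22.0
tool_pos: [528.5, -311.0, 178.4]
tcp_rot: [3.139, -0.002, -2.968]
contact_force: [0.3, -0.8, -2.1]
grip_width: 33.5
finger_force: 30.0
```

>>> {"api": "play_rows", "payload": {
  "commands": [
    {"x":0,"y":0,"z":0.01,"twist":0},
    {"x":0,"y":0,"z":0.02,"twist":0},
    {"x":0,"y":0,"z":0.028,"twist":0},
    {"x":0,"y":0,"z":0.034,"twist":0},
    {"x":0,"y":0,"z":0.039,"twist":0},
    {"x":0,"y":0,"z":0.043,"twist":0},
    {"x":0,"y":0,"z":0.046,"twist":0},
    {"x":0,"y":0,"z":0.048,"twist":0}
  ]
}}

```text
time: 22.8
tool_pos: [529.0, -312.6, 132.6]
tcp_rot: [-3.141, 0.0, -2.973]
contact_force: [-0.3, -0.6, -0.9]
grip_width: 33.4
finger_force: 30.0
```

```bash
python3 -c "
from h import *
shift([528,-315,119])
s=bot.capture('side')
cv2.imwrite('pics/s6.png',cv2.resize(s['pixels'][120:280,290:490],(750,600),interpolation=3)[:,:,::-1])"
```

```text
t 22.8 pos [ 529.  -312.6  132.6] rot [-3.141  0.    -2.973] q [-0.66  0.61  1.42 -0.    1.11 -2.4 ] F [-0.3 -0.6 -0.9] M [ 0.12 -0.1  -0.  ] w 33.4 g 30.0
tool shift mm [ 1.4 -2.2 13.6]
```

View pics/s6.png

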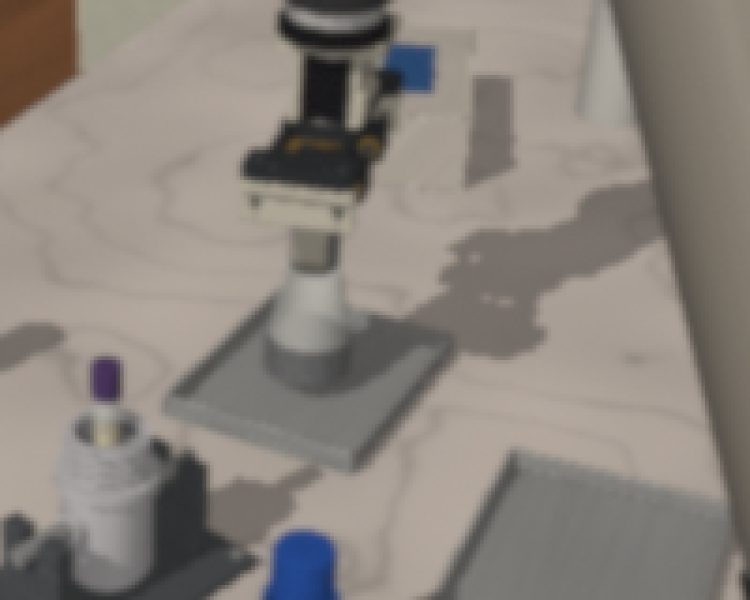

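The cap hangs upright over the middle of the right-hand tray (rim at crop 308,375). About 13 mm remain, so I'll lower it slowly.

>>> {"api": "play_rows", "payload": {
  "commands": [
    {"x":0,"y":0,"z":0.002,"twist":0},
    {"x":0,"y":0,"z":0.004,"twist":0},
    {"x":0,"y":0,"z":0.006,"twist":0},
    {"x":0,"y":0,"z":0.008,"twist":0},
    {"x":0,"y":0,"z":0.0095,"twist":0},
    {"x":0,"y":0,"z":0.011,"twist":0},
    {"x":0,"y":0,"z":0.012,"twist":0},
    {"x":0,"y":0,"z":0.012,"twist":0}
  ]
}}

```text
time: 23.65
tool_pos: [528.9, -312.5, 120.6]
tcp_rot: [3.141, -0.0, -2.973]
contact_force: [-0.8, 0.1, -0.9]
grip_width: 33.5
finger_force: 30.0
```

>>> {"api": "play_rows", "payload": {
  "commands": [
    {"x":0,"y":0,"z":0.0003,"twist":0},
    {"x":0,"y":0,"z":0.0006,"twist":0},
    {"x":0,"y":0,"z":0.0009,"twist":0},
    {"x":0,"y":0,"z":0.0012,"twist":0},
    {"x":0,"y":0,"z":0.0015,"twist":0},
    {"x":0,"y":0,"z":0.0015,"twist":0},
    {"x":0,"y":0,"z":0.0015,"twist":0},
    {"x":0,"y":0,"z":0.0015,"twist":0}
  ]
}}

```text
time: 24.45
tool_pos: [529.0, -312.6, 119.4]
tcp_rot: [-3.141, 0.0, -2.973]
contact_force: [0.1, 0.7, 0.9]
grip_width: 33.4
finger_force: 30.0
```

>>> {"api": "play_rows", "payload": {
  "commands": [
    {"x":0,"y":0,"z":0.0002,"twist":0},
    {"x":0,"y":0,"z":0.0004,"twist":0},
    {"x":0,"y":0,"z":0.0006,"twist":0},
    {"x":0,"y":0,"z":0.0006,"twist":0},
    {"x":0,"y":0,"z":0.0006,"twist":0},
    {"x":0,"y":0,"z":0.0006,"twist":0},
    {"x":0,"y":0,"z":0.0006,"twist":0},
    {"x":0,"y":0,"z":0.0006,"twist":0}
  ]
}}

```text
time: 25.25
tool_pos: [529.1, -312.6, 119.4]
tcp_rot: [-3.141, 0.001, -2.973]
contact_force: [-1.2, 2.6, 5.3]
grip_width: 33.4
finger_force: 30.0
```

It is seated (+5 N, no further travel). Releasing and withdrawing straight up.

>>> {"api": "play_rows", "payload": {
  "commands": [
    {"x":0,"y":0,"z":0,"twist":0},
    {"x":0,"y":0,"z":0,"twist":0},
    {"x":0,"y":0,"z":0,"twist":0},
    {"x":0,"y":0,"z":0,"twist":0},
    {"x":0,"y":0,"z":0,"twist":0},
    {"x":0,"y":0,"z":0,"twist":0},
    {"x":0,"y":0,"z":0,"twist":0},
    {"x":0,"y":0,"z":0,"twist":0}
  ],
  "jaw": 0
}}

```text
time: 26.05
tool_pos: [529.0, -312.6, 118.6]
tcp_rot: [-3.141, -0.0, -2.973]
contact_force: [-0.6, -0.0, 0.2]
grip_width: 90.4
finger_force: 0.0
```

>>> {"api": "play_rows", "payload": {
  "commands": [
    {"x":0,"y":0,"z":-0.005,"twist":0},
    {"x":0,"y":0,"z":-0.015,"twist":0},
    {"x":0,"y":0,"z":-0.03,"twist":0},
    {"x":0,"y":0,"z":-0.05,"twist":0},
    {"x":0,"y":0,"z":-0.07,"twist":0},
    {"x":0,"y":0,"z":-0.09,"twist":0},
    {"x":0,"y":0,"z":-0.1,"twist":0},
    {"x":0,"y":0,"z":-0.1,"twist":0}
  ]
}}

```text
time: 26.85
tool_pos: [529.6, -313.0, 220.7]
tcp_rot: [-3.139, 0.003, -2.973]
contact_force: [-0.4, -0.7, -0.2]
grip_width: 91.8
finger_force: 0.0
```

```bash
python3 -c "
from h import *
shift([528,-315,119])
s=bot.capture('side')
cv2.imwrite('pics/s7.png',cv2.resize(s['pixels'][100:340,150:470],(800,600),interpolation=3)[:,:,::-1])"
```

```text
t 26.85 pos [ 529.6 -313.   220.7] rot [-3.139e+00  3.000e-03 -2.973e+00] q [-0.66  0.53  1.31 -0.    1.3  -2.4 ] F [-0.4 -0.7 -0.2] M [ 0.13 -0.16 -0.02] w 91.8 g 0.0
tool shift mm [  2.1  -1.4 101.7]
```

View pics/s7.png

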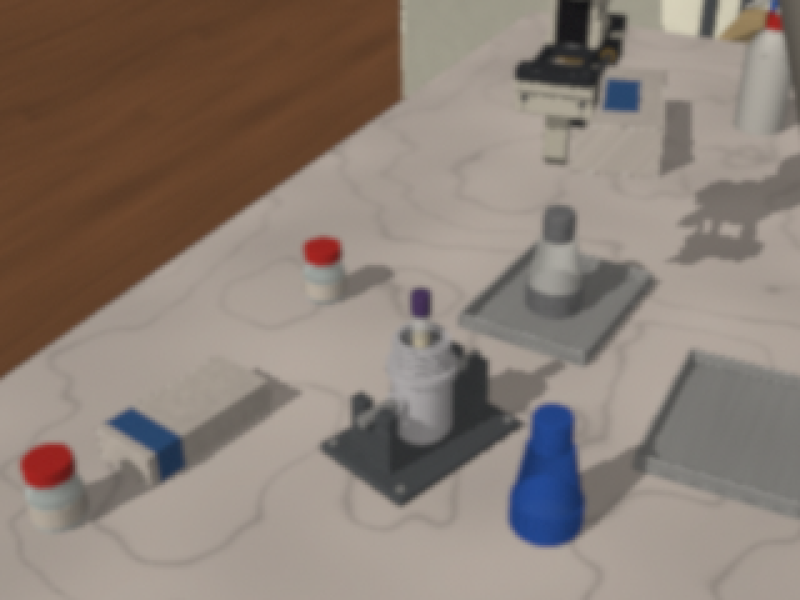

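The cap stands upright in the tray (crop 556,265) with the gripper clear. The tube is in the bucket (420,305), and the jars and carton are where they were. Handing in.

```bash
python3 -c "
from plant import bot
print(bot.close_job())"
```

```text
the job is handed in; nothing more can be done
None
```

I unscrewed the grey cap 1.75 turns, lifted it clear of the tube and stood it rim down in the right-hand tray, then handed the job in at about 27 s; the last picture shows the tube still in the bucket and the jars and carton where they were, and no verdict was returned.

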